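Unfold the plate clamp's crank grip and close the clamp

ROBOT

A 6-joint arm with a two-finger parallel gripper is mounted at the origin on the work surface. World frame = base frame: x ahead of the robot, y to its left, z up, the work surface at z = 0. Lengths are in m, angles in rad, forces in N, time in s.
With the tool pointing down it reaches from about 0.275 to 0.825 m from the base axis. Payload 4.9 kg.
Tool frame: the origin (TCP) lies midway between the tips of the shut fingers; the grasp point (between the pads) lies 19 mm behind it; z points along the fingers, y is the line along which they close (so a half turn about z gives the same grasp; the last joint's range is limited). The gripper opens to 85 mm and grips with 20 to 120 N. Pads are 22 mm wide; open, the fingers measure 114 mm over their backs; the gripper's body (76 mm by 85 mm) begins 54 mm behind the grasp point. The pads swing forward as they close: fully open they stand 13 mm farther back than shut.
Start: joints at [-0.134, 0.326, -0.193, 1.052, 0, 1.437], TCP at [0.55, 0, 0.231] pointing down, gripper open.
Joint ranges: [-2.65, 2.65], [-0.97, 1.79], [-1.3, 1.35], [-1.93, 2.1], [-1.47, 1.37], [-3.14, 3.14]. Speed limits (rad/s): [2.57, 2.57, 3.14, 3.14, 3.14, 3.14].

INTERFACE

Orientations are given as a 3x3 rotation matrix whose columns are the frame's x, y, z axes.
In Python, from workcell import status, vision, workorder gives the robot as it stands.
- The arm moves only by the tool servo_tool, never from a script. Its argument "series" is text: rows parted by semicolons, each of 6 numbers parted by spaces: the shift along the tool's x, y, z as a fraction of full scale, then the turn, a rotation vector about the tool's x, y, z as a fraction of full scale. A call has 1 to 20 rows; each row is the pose to reach, as a shift and turn from the pose commanded when the call began, along the tool's axes at that moment; what a row does not reach only later rows make up. Full scale, the value 1, is 0.2 m for a shift and 45 degrees for a turn. A row lasts 1/12 s, in which the tool goes at most 41.7 mm and 7.16 degrees, less where a joint would pass 70% of its speed; a pose out of reach is approached as far as the arm can. A call with a number of a shift or a turn outside -1 to 1 is refused whole. A call with a gripper value outside its range is refused whole. "hand" is the closure, from -1 (fully open) to 1 (shut), so that 0 is half open, set as the call begins (left out, the last holds). The fingers move at their own pace and stop on an object; the grip force is fixed at half the most. Time passes only in rows, so rows that repeat a pose let the fingers close. It gives the time, the measured TCP pose, the force, the opening and the grip force at its end, in the units of the state.
- status.observe(): the state, without advancing time (a new reading comes with each control period).
- vision.capture(name): name is "scene" or "side" or "wrist"; returns a dict with "img" (420x560x3 uint8, blue, green, red), "mtx" (3x3 intrinsics, pixels), "k1" (the pictures are not rectified: a ray, as slopes to the right and down, at radius r is drawn at 1 + k1 r^2 times it, then the intrinsics apply), "R" (3x3) and "t" (3): a world point X has camera coordinates R X + t. Camera axes: x right, y down, z forward; pixel columns grow to the right and rows downward; lengths in m; the calibration is good to about 2 mm. A picture is of the moment at which its call begins. There is no depth.
- workorder.job_done(): hands the job in; it is judged then, once.
The state is a dict: "t": time; "q": joint angles; "qvel": joint speeds; "tau": joint torques, N m; "eef_pos": TCP position; "eef_rot": TCP orientation; "force": force on the tool from outside, world axes, zero at the start; "torque": the same for the moment, N m; "opening": opening from 0.0 (shut) to 1.0 (fully open); "grasp_force": force on a finger pad.
Only numpy, scipy, OpenCV 4.12 (cv2) and the standard library are available. Lean on these libraries where they do the work, as an engineer would, in place of code of your own. Each camera call takes 0.05 s, during which the arm holds its last target. There are 200 camera calls.

TASK

On the screw clamp that has a deep-well plate under its bridge, first unfold the black ball-ended crank grip until it stands fully upright, against its stop, on the end of the crank arm. Only then turn the crank clockwise (seen from above) all the way to its stop, so that the foot comes down on the plate. Leave the grip upright, and leave the crank and grip of the empty clamp alone.

Things in the scene. Friction and masses are not known exactly. Their poses are not given: they have to be found in the camera images.
- clamp_hub (a point): Spindle axis of the clamp holding the plate (pale 24-well block 127 x 85 mm under an aluminium bridge whose top is at 105 mm), 160 mm above the table, level with the grip's hinge pin. Turns with the crank: x points out along the arm, z up. Steel arm 14 mm wide, 8 thick, top 14 mm below this point, 79 mm long. Grip hinge pin: 75 mm along x, at this height. Bridge 33 mm below the arm; 14 mm spindle.
- clamp_grip (a joint): Fold angle of the black grip: a 26 mm ball whose centre is 58 mm from the hinge pin, on a 13 mm round stem. rad: 0 = flat over the arm, ball towards the spindle; pi/2 = upright at the arm's end (stop). Starts at 0 to 0.3. It swings up and outwards in the arm's vertical plane, stays where left (0.04 N m friction); the ball turns freely on a pin across the stem.
- clamp_crank (a joint): Turn of the crank about the vertical spindle, rad, growing clockwise seen from above: 0 = open stop, 1.5 = closed stop (foot on the plate). Starts at 0 to 0.4. Friction 0.15 N m: stays where left. At 0.75 the arm points along the clamp's own +x (square to the bridge, away from the robot). Clamp base 156 x 146 mm, bolted down.
- spare_hold (a point): Centre of the 26 mm ball of the black grip of the other, empty clamp: same make, sizes and heights, but no plate under its bridge. To be left alone.
Not all that is in view belongs to the job. Leave any green or pink look-alike of the part that bears clamp_hub alone.

How it is judged:
By the outcome, as a careful person would: the job done as asked, in the order asked, and still so for the second after the job is handed in, with the robot touching nothing.
It also fails if it takes over 38 s, if anything falls off the work surface, if the arm or the gripper's body presses on something with over 40 N, if the wrist force passes 120 N, or if a joint passes its speed limit or range.

## Working session

There is one attempt and no reset: what is moved stays moved. The work goes in short steps, Python scripts to look and compute and a tool call to move; the robot and the scene stay as the last step left them, time stands still between calls to the robot, and variables do not carry over. Pictures are saved under pics/ and viewed, at most 10 in all, crops included, and the job is handed in when it is done.

Besides the shell and the picture viewer there is one more tool, called as a command line: name --argument value ..., lists and objects as JSON in quotes. servo_tool: Moves the arm, as the interface text tells. Its arguments: {"type":"object","properties":{"series":{"type":"string"},"hand":{"type":"number"}},"required":["series"]}

```bash
mkdir -p pics
cat > h.py <<'E'
import numpy as np, cv2
from workcell import status, vision, workorder
def cap(n,fn=None):
    c=vision.capture(n)
    if fn: cv2.imwrite('pics/'+fn,c['img'])
    return c
def ray(c,px):
    d=np.array([-0,0,0,0,0.]); d[0]=c['k1']
    p=cv2.undistortPoints(np.array([[px]],float),np.array(c['mtx'],float),d)[0,0]
    R=np.array(c['R']);t=np.array(c['t'])
    return -R.T@t, R.T@np.array([p[0],p[1],1])
def onz(c,px,z):
    o,d=ray(c,px); return o+d*(z-o[2])/d[2]
def proj(c,X):
    d=np.zeros(5); d[0]=c['k1']
    return cv2.projectPoints(np.array([X],float),cv2.Rodrigues(np.array(c['R'],float))[0],np.array(c['t'],float),np.array(c['mtx'],float),d)[0].reshape(2)
def tri(c1,p1,c2,p2):
    A=[];b=[]
    for c,p in((c1,p1),(c2,p2)):
        o,d=ray(c,p);d/=np.linalg.norm(d);P=np.eye(3)-np.outer(d,d);A.append(P);b.append(P@o)
    x=np.linalg.lstsq(np.vstack(A),np.hstack(b),rcond=None)[0]
    return x,[np.linalg.norm(A[i]@x-b[i]) for i in(0,1)]
E
python3 - <<'E'
from h import *
import pickle
cs={n:cap(n) for n in('scene','side','wrist')}
pickle.dump(cs,open('c0.pkl','wb'))
cv2.imwrite('pics/a.png',cv2.resize(cs['scene']['img'],(800,600)))
cv2.imwrite('pics/b.png',cv2.resize(cs['side']['img'],(800,600)))
for n in cs:
    c=cs[n];print(n,-np.array(c['R']).T@c['t'],np.array(c['R'])[2],c['k1'])
s=status.observe();print(s['t'],s['eef_rot'],s['opening'])
E
```

```text
scene [ 1.08249074 -0.00933616  0.89357165] [-0.62461012 -0.00587278 -0.78091466] -0.14505631171220398
side [-0.0799613  -0.54468333  0.84767816] [ 0.50004199  0.51495003 -0.69626466] 0.038699556057253615
wrist [0.54922016 0.07840767 0.37251668] [-0.00200436 -0.30251016 -0.95314405] 0.014179183793753132
0.15 [[ 5.37610124e-05  9.99999127e-01 -1.31992875e-03]
 [ 9.99999985e-01 -5.35469138e-05  1.62239453e-04]
 [ 1.62168634e-04 -1.31993745e-03 -9.99999116e-01]] 1.0019652425777417
```

View pics/a.png

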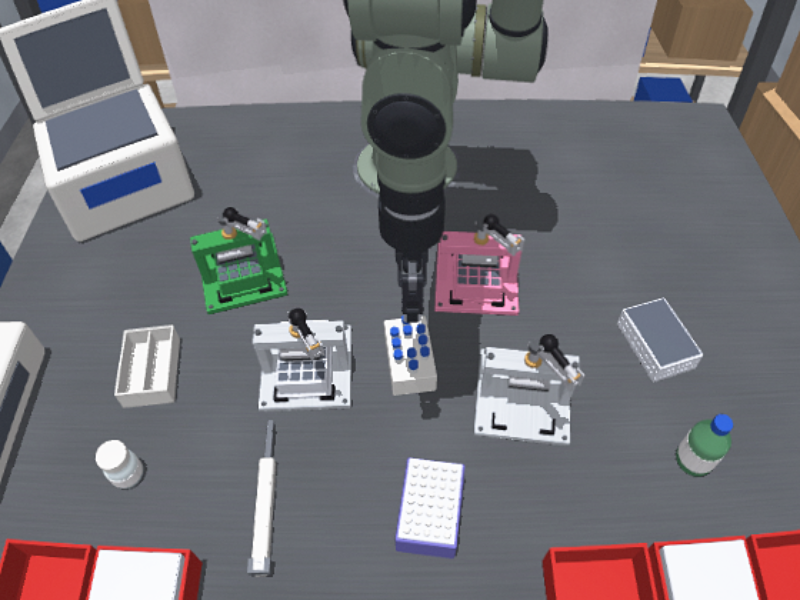

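View pics/b.png

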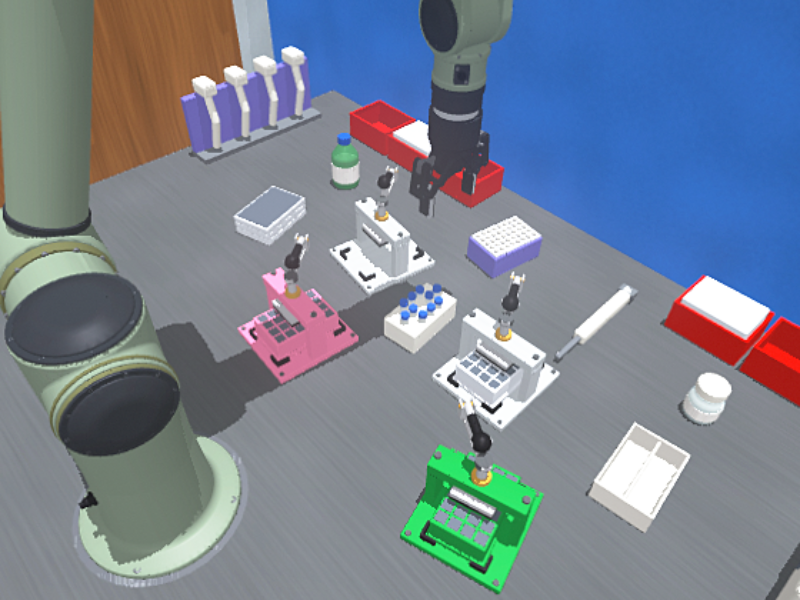

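Candidates in the 800-px scene view are white with a plate (303,355), white empty (525,390), green (238,262) and pink (478,268). In the side view they are (497,355), (382,250), (475,510) and (298,320). I choose the white clamp with the wells visible under its bridge: scene (303,355), side (497,355). Next is a close crop of it from both views.

Run:
```python
from h import *
import pickle
cs=pickle.load(open('c0.pkl','rb'))
a=cs['scene']['img'][205:295,170:255]; b=cs['side']['img'][175:300,295:395]
a=cv2.resize(a,(390,413),interpolation=cv2.INTER_CUBIC); b=cv2.resize(b,(400,500),interpolation=cv2.INTER_CUBIC)
o=np.zeros((500,800,3),np.uint8); o[:413,:390]=a; o[:,400:]=b
cv2.imwrite('pics/c.png',o)
```

```text
(no output)
```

View pics/c.png

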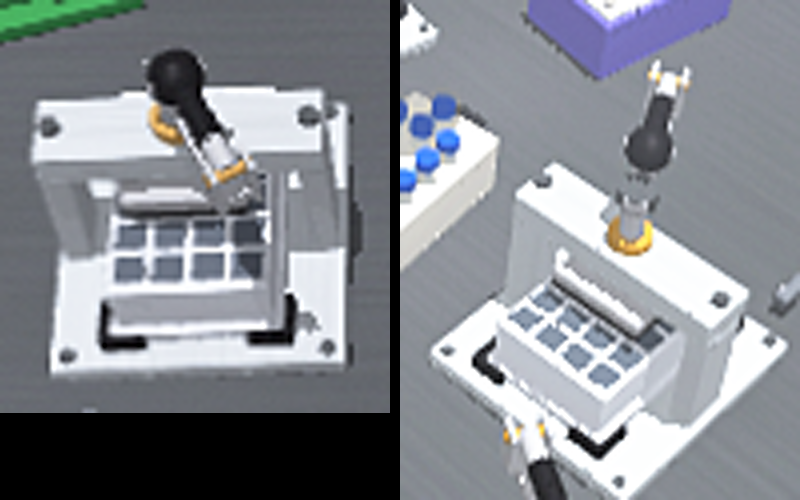

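The crop shows the wells under the bridge, so this is the right clamp. The grip lies folded back over the spindle: ball at scene (208.1,221.8) and side (357.5,212), fork at scene about (219,242) and side (362,195).

Run:
```python
from h import *
import pickle
cs=pickle.load(open('c0.pkl','rb'));S=cs['scene'];D=cs['side']
sc=lambda x,y:(170+x/4.588-.4,205+y/4.588-.4)
sd=lambda x,y:(295+(x-400)/4-.4,175+y/4-.4)
for n,c,p in(('scene',S,sc(175,77)),('side',D,sd(650,148))):
    g=c['img'].max(2);x,y=map(int,p)
    m=np.zeros_like(g);m[y-14:y+14,x-14:x+14]=(g[y-14:y+14,x-14:x+14]<60)
    m=cv2.morphologyEx(m,cv2.MORPH_OPEN,cv2.getStructuringElement(cv2.MORPH_ELLIPSE,(9,9)))
    v=cv2.findContours(m,0,2)[0]
    print(n,p,[(cv2.minEnclosingCircle(k)) for k in v])
print('ball',tri(S,sc(175,77),D,sd(650,148)))
print('hinge',tri(S,sc(228,168),D,sd(668,80)))
print('bolts',tri(S,sc(47,127),D,sd(543,180)),tri(S,sc(308,115),D,sd(720,298)))
print('bolts z', [onz(S,sc(*q),.107) for q in((47,127),(308,115))],[onz(D,sd(*q),.107) for q in((543,180),(720,298))])
print('base', [onz(S,sc(*q),.012) for q in((67,355),(327,347),(330,110))],[onz(D,sd(*q),.012) for q in((447,350),(618,480),(769,343))])
print('collar',onz(D,sd(631,238),.11),onz(S,sc(165,125),.11))
```

```text
scene (207.74298169136878, 221.38291194420225) []
side (357.1, 211.6) []
ball (array([ 0.52523369, -0.16321809,  0.16197921]), [np.float64(0.00071198342898456), np.float64(0.0007119834289843251)])
hinge (array([ 0.57474902, -0.13530516,  0.1619784 ]), [np.float64(0.0010529751759051542), np.float64(0.0010529751759058164)])
bolts (array([ 0.50422873, -0.17861405,  0.13990776]), [np.float64(0.05555231836181527), np.float64(0.055552318361815275)]) (array([ 0.51644331, -0.16542402,  0.08587005]), [np.float64(0.05740177319677995), np.float64(0.05740177319677941)])
bolts z [array([ 0.51254389, -0.23401484,  0.107     ]), array([ 0.50730641, -0.11007011,  0.107     ])] [array([ 0.50778513, -0.10765706,  0.107     ]), array([ 0.51301711, -0.23101609,  0.107     ])]
base [array([ 0.58181511, -0.23359151,  0.012     ]), array([ 0.57820581, -0.10578551,  0.012     ]), array([ 0.43474117, -0.11071074,  0.012     ])] [array([ 0.43748195, -0.10785591,  0.012     ]), array([ 0.4423918 , -0.23537395,  0.012     ]), array([ 0.58296297, -0.23211219,  0.012     ])]
collar [ 0.50846534 -0.1721179   0.11      ] [ 0.51431134 -0.17694584  0.11      ]
```

Measured values:
- Hub at about (0.510,-0.171).
- Arm heading about +29.1° in the world frame, so the crank is at about 0.28.
- Fold angle about 0.03.
- Final arm heading about -40.6°.

I'll move above the ball, turning the tool so the fingers close across the arm.

servo_tool --series "-0.1 -0.015 0 0 0 -0.125; -0.2 -0.03 0 0 0 -0.25; -0.3 -0.045 0 0 0 -0.375; -0.4 -0.06 0 0 0 -0.5; -0.5 -0.075 0 0 0 -0.625; -0.6 -0.09 0 0 0 -0.75; -0.7 -0.11 0 0 0 -0.875; -0.815 -0.125 0 0 0 -1; -0.815 -0.125 0 0 0 -1; -0.815 -0.125 0 0 0 -1" --hand -1

```text
t: 0.98
eef_pos: [0.5247, -0.1638, 0.2309]
eef_rot: [[-0.705, 0.709, -0.0], [0.709, 0.705, 0.001], [0.001, 0.0, -1.0]]
force: [-0.0, 0.4, -0.5]
opening: 1.003
grasp_force: 0.0
```

servo_tool --series "0 0 0 0 0 -0.125; 0 0 0 0 0 -0.25; 0 0 0 0 0 -0.375; 0 0 0 0 0 -0.5; 0 0 0 0 0 -0.625; 0 0 0 0 0 -0.75; 0 0 0 0 0 -0.875; 0 0 0 0 0 -1; 0 0 0 0 0 -1"

```text
t: 1.73
eef_pos: [0.525, -0.1617, 0.2311]
eef_rot: [[-1.0, -0.002, -0.0], [-0.002, 1.0, 0.001], [0.0, 0.001, -1.0]]
force: [1.1, 0.5, 0.1]
opening: 1.001
grasp_force: 0.0
```

servo_tool --series "0 0 0 0 0 -0.125; 0 0 0 0 0 -0.25; 0 0 0 0 0 -0.375; 0 0 0 0 0 -0.5; 0 0 0 0 0 -0.645; 0 0 0 0 0 -0.645; 0 0 0 0 0 -0.645"

```text
t: 2.32
eef_pos: [0.525, -0.1623, 0.2312]
eef_rot: [[-0.876, -0.482, -0.0], [-0.482, 0.876, 0.0], [0.0, 0.0, -1.0]]
force: [-0.2, -0.4, 1.0]
opening: 1.001
grasp_force: 0.0
```

Run:
```python
from h import *
c=cap('wrist','w1.png');s=status.observe();print(s['t'],s['q'],s['eef_pos'],np.round(s['eef_rot'],4),s['force'])
for X in([.5252,-.1632,.162],[.5747,-.1353,.160]): print(proj(c,X))
```

```text
2.3667 [-4.34512754e-01  3.25644160e-01 -1.93578312e-01  1.05179734e+00
  1.21563702e-04 -9.37494077e-01] [ 0.52503645 -0.16248584  0.23121164] [[-8.761e-01 -4.820e-01 -2.000e-04]
 [-4.820e-01  8.761e-01  2.000e-04]
 [ 0.000e+00  3.000e-04 -1.000e+00]] [ 0.31101876 -1.081926   -0.14405822]
[277.91446507 225.37039994]
[278.98919563 304.28730066]
```

View pics/w1.png

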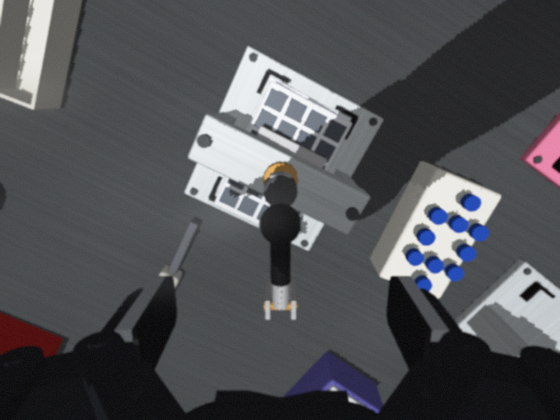

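The wrist view shows the ball at (280,223) and the fork at (280,307). Both are within 3 px of prediction, and the arm lies square to the finger line. I'll descend and grip the ball.

servo_tool --series "0 0 0.08 0 0 0; 0 0 0.16 0 0 0; 0 0 0.24 0 0 0; 0 0 0.32 0 0 0; 0 0 0.38 0 0 0; 0 0 0.425 0 0 0; 0 0 0.425 0 0 0; 0 0 0.425 0 0 0"

```text
t: 3.03
eef_pos: [0.5249, -0.1628, 0.1462]
eef_rot: [[-0.875, -0.484, -0.001], [-0.484, 0.875, 0.0], [0.0, 0.001, -1.0]]
force: [-0.9, -0.1, 1.2]
opening: 0.998
grasp_force: 0.0
```

servo_tool --series "0 0 0 0 0 0; 0 0 0 0 0 0; 0 0 0 0 0 0; 0 0 0 0 0 0; 0 0 0 0 0 0; 0 0 0 0 0 0; 0 0 0 0 0 0; 0 0 0 0 0 0; 0 0 0 0 0 0; 0 0 0 0 0 0" --hand 1

```text
t: 3.87
eef_pos: [0.5252, -0.1631, 0.1464]
eef_rot: [[-0.874, -0.485, 0.0], [-0.485, 0.874, -0.0], [-0.0, -0.0, -1.0]]
force: [0.7, -0.8, 0.1]
opening: 0.264
grasp_force: 58.7
```

Grip achieved: 58.7 N. Now the arc about the hinge, first half to about 0.8 rad.

servo_tool --series "-0.002 0 -0.022 0 0 0; -0.006 0 -0.049 0 0 0; -0.013 0 -0.077 0 0 0; -0.023 0 -0.104 0 0 0; -0.036 0 -0.13 0 0 0; -0.051 0 -0.155 0 0 0; -0.068 0 -0.178 0 0 0; -0.088 0 -0.2 0 0 0; -0.088 0 -0.2 0 0 0"

```text
t: 4.62
eef_pos: [0.5408, -0.1545, 0.1879]
eef_rot: [[-0.874, -0.485, 0.0], [-0.485, 0.874, -0.001], [0.0, -0.001, -1.0]]
force: [-4.4, -3.1, 6.7]
opening: 0.265
grasp_force: 59.2
```

servo_tool --series "-0.022 0 -0.02 0 0 0; -0.045 0 -0.037 0 0 0; -0.071 0 -0.051 0 0 0; -0.097 0 -0.064 0 0 0; -0.125 0 -0.073 0 0 0; -0.153 0 -0.08 0 0 0; -0.178 0 -0.084 0 0 0; -0.202 0 -0.085 0 0 0; -0.215 0 -0.085 0 0 0; -0.215 0 -0.085 0 0 0"

```text
t: 5.45
eef_pos: [0.5768, -0.1346, 0.2041]
eef_rot: [[-0.875, -0.485, -0.003], [-0.485, 0.875, -0.004], [0.005, -0.002, -1.0]]
force: [-7.6, -5.3, 9.9]
opening: 0.263
grasp_force: 59.6
```

Run:
```python
from h import *
a=cap('scene')['img'][190:290,160:270]; b=cap('side')['img'][155:300,285:395]
o=np.hstack([cv2.resize(a,(400,500),interpolation=2),cv2.resize(b,(400,500),interpolation=2)])
cv2.imwrite('pics/d.png',o)
s=status.observe();print(s['eef_pos'],s['force'],s['torque'],s['q'])
```

```text
[ 0.57677149 -0.13469144  0.20408412] [-7.65192216 -5.92518795 10.39166242] [-1.03646621  1.49787521  0.0438842 ] [-0.35197537  0.42383412 -0.11826724  1.03013923 -0.00392105 -0.85787145]
```

View pics/d.png

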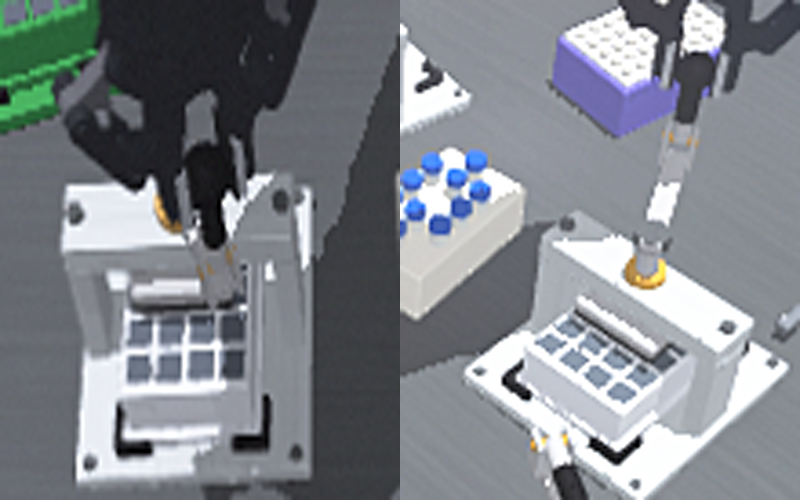

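The picture shows the stem upright on the arm's end, fork at about (210,280) left and (660,215) right, with the ball in the fingers. An inward reaction of about 9.5 N, against 0.7 N of friction, shows it is against the stop. Next I crank clockwise, first 36°.

servo_tool --series "0.001 -0.0265 0 0 0 0.089; 0.0037 -0.053 0 0 0 0.178; 0.0083 -0.079 0 0 0 0.267; 0.0147 -0.105 0 0 0 0.356; 0.023 -0.13 0 0 0 0.444; 0.033 -0.155 0 0 0 0.533; 0.0445 -0.178 0 0 0 0.622; 0.058 -0.201 0 0 0 0.711; 0.0726 -0.2235 0 0 0 0.8; 0.0726 -0.2235 0 0 0 0.8"

```text
t: 6.38
eef_pos: [0.5856, -0.1803, 0.2041]
eef_rot: [[-0.992, 0.124, -0.003], [0.124, 0.992, -0.001], [0.003, -0.001, -1.0]]
force: [-7.9, -1.6, 9.6]
opening: 0.267
grasp_force: 59.7
```

servo_tool --series "0.001 -0.0265 0 0 0 0.089; 0.0037 -0.053 0 0 0 0.178; 0.0083 -0.079 0 0 0 0.267; 0.0147 -0.105 0 0 0 0.356; 0.023 -0.13 0 0 0 0.444; 0.033 -0.155 0 0 0 0.533; 0.0445 -0.178 0 0 0 0.622; 0.058 -0.201 0 0 0 0.711; 0.0726 -0.2235 0 0 0 0.8; 0.0726 -0.2235 0 0 0 0.8"

```text
t: 7.22
eef_pos: [0.5673, -0.2209, 0.2042]
eef_rot: [[-0.731, 0.682, 0.001], [0.682, 0.731, 0.003], [0.001, 0.003, -1.0]]
force: [-2.3, 3.2, 8.5]
opening: 0.265
grasp_force: 59.7
```

Run:
```python
from h import *
s=status.observe();R=np.array(s['eef_rot']);print(s['eef_pos'],s['q'],'tool-frame force',R.T@s['force'],R.T@s['torque'])
d=np.array(s['eef_pos'])[:2]-[.510,-.171];print(np.linalg.norm(d),np.degrees(np.arctan2(d[1],d[0])),np.degrees(np.arctan2(-R[1,0],-R[0,0])))
```

```text
[ 0.56730688 -0.22089009  0.20416938] [-0.4943542   0.45280008 -0.07237057  1.04600412  0.00369625  0.25640146] tool-frame force [ 3.86953618  0.83277001 -8.44482277] [-0.03428149  0.83985311 -0.3983888 ]
0.07598091613406083 -41.04210704061717 -43.015040794576535
```

servo_tool --series "0 -0.01 0 0 0 0; -0.003 -0.02 0 0 0 0; -0.005 -0.03 0 0 0 0; -0.005 -0.03 0 0 0 0; -0.005 -0.03 0 0 0 0"

```text
t: 7.63
eef_pos: [0.5667, -0.2217, 0.2042]
eef_rot: [[-0.735, 0.678, 0.007], [0.678, 0.735, 0.011], [0.003, 0.013, -1.0]]
force: [5.0, 12.8, 7.3]
opening: 0.271
grasp_force: 59.6
```

Run:
```python
from h import *
s=status.observe();R=np.array(s['eef_rot']);print(s['eef_pos'],'tool-frame force',R.T@s['force'],R.T@s['torque'])
d=np.array(s['eef_pos'])[:2]-[.510,-.171];print(np.linalg.norm(d),np.degrees(np.arctan2(d[1],d[0])),np.degrees(np.arctan2(-R[1,0],-R[0,0])))
```

```text
[ 0.56670121 -0.22168526  0.20417193] tool-frame force [ 4.9619138  12.88515623 -7.1203124 ] [-2.62727914  1.08788367 -0.36480509]
0.07605276413694169 -41.79355660596108 -42.69406636875915
```

At the stop: commanded 6 mm, moved 1 mm, reaction 13 N. I'll ease off the load, open, retreat upward and check.

servo_tool --series "0 0.01 0 0 0 0; 0 0.018 0 0 0 0; 0 0.018 0 0 0 0"

```text
t: 7.88
eef_pos: [0.5672, -0.2212, 0.2042]
eef_rot: [[-0.734, 0.679, 0.002], [0.679, 0.734, 0.006], [0.002, 0.005, -1.0]]
force: [-0.5, 7.2, 9.4]
opening: 0.268
grasp_force: 59.9
```

servo_tool --series "0 0 0 0 0 0; 0 0 0 0 0 0; 0 0 0 0 0 0; 0 0 0 0 0 0; 0 0 0 0 0 0; 0 0 0 0 0 0; 0 0 0 0 0 0; 0 0 0 0 0 0" --hand -1

```text
t: 8.55
eef_pos: [0.5662, -0.2249, 0.2032]
eef_rot: [[-0.731, 0.682, -0.0], [0.682, 0.731, 0.0], [0.0, 0.0, -1.0]]
force: [-0.1, -0.2, 0.3]
opening: 1.003
grasp_force: 0.0
```

servo_tool --series "0 0 -0.1 0 0 0; 0 0 -0.2 0 0 0; 0 0 -0.3 0 0 0; 0 0 -0.4 0 0 0; 0 0 -0.5 0 0 0; 0 0 -0.5 0 0 0; 0 0 -0.5 0 0 0"

```text
t: 9.13
eef_pos: [0.5669, -0.2252, 0.3043]
eef_rot: [[-0.732, 0.682, 0.002], [0.682, 0.732, -0.001], [-0.003, 0.001, -1.0]]
force: [-1.6, -0.3, 0.2]
opening: 0.998
grasp_force: 0.0
```

Run:
```python
from h import *
import pickle
S=cap('scene');D=cap('side');pickle.dump((S,D,cap('wrist')),open('c1.pkl','wb'))
o=np.hstack([cv2.resize(S['img'][190:290,160:270],(400,364),interpolation=2),cv2.resize(D['img'][145:255,295:405],(400,364),interpolation=2)])
cv2.imwrite('pics/e.png',o)
a=np.radians(-40.6);h=np.array([.510,-.171,0])+.075*np.array([np.cos(a),np.sin(a),0])
for z in(.16,.218):
    p=proj(S,h+[0,0,z]);q=proj(D,h+[0,0,z]);print(z,(p-[160,190])*3.636,(q-[295,145])*[3.636,3.31]+[400,0] if 0 else (q-[295,145])*[3.636,3.309]+[400,0])
```

```text
0.16 [ 66.7759664  177.29991399] [746.70136115 238.47004551]
0.218 [ 45.70117984 113.72727464] [766.32069773 172.89365477]
```

View pics/e.png

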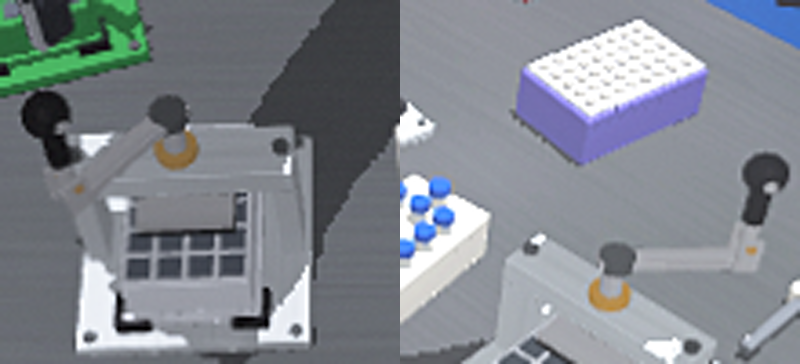

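The ball sits at (46,114) in the left half and (766,173) in the right half, which matches the prediction for upright and closed. The gripper is clear, so I'm handing in.

```bash
python3 -c "
from workcell import workorder
print(workorder.job_done())"
```

```text
the job is handed in; nothing more can be done
None
```

The job is handed in: on the clamp with the plate, I stood the grip upright against its stop, then turned the crank clockwise to its closed stop (both confirmed by force and camera), and never touched the empty clamp; the hand-in returned no verdict.

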